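# Cover the capacitor and hold the spring tensioner

## Robot

A 6-joint arm with a two-finger parallel gripper is mounted at the origin on the work surface. World frame = base frame: x ahead of the robot, y to its left, z up, the work surface at z = 0. Lengths are in m, angles in rad, forces in N, time in s.
With the tool pointing down it reaches from about 0.275 to 0.75 m from the base axis. Payload 10.2 kg.
Tool frame: the origin (TCP) lies at the very end of the fingers, on their centre line; the grasp point (between the pads) lies 19 mm behind it; z points along the fingers, y is the line along which they close (so a half turn about z gives the same grasp; the last joint's range is limited). The gripper opens to 88 mm and grips with 3 to 60 N. Pads are 18 mm wide; open, the fingers measure 123 mm over their backs; the gripper's body (75 mm by 187 mm) begins 45 mm behind the grasp point.
Start: joints at [0.936, 0.313, 1.498, -0, 1.331, -0.223], TCP at [0.21, 0.481, 0.239] pointing down, gripper open.
Joint ranges: [-2.94, 2.94], [-0.97, 2.17], [0.19, 2.56], [-1.23, 4.37], [0.02, 3.11], [-2.88, 2.88]. Speed limits (rad/s): [2.39, 2.39, 3.01, 3.14, 3.14, 3.14].

## Interface

Orientations are given as a 3x3 rotation matrix whose columns are the frame's x, y, z axes.
In Python, from plant import env gives the robot as it stands.
- The arm moves only by the tool play_rows, never from a script. Its arguments are lists of equal length, an entry for each row: "travel": the shift along the tool's x, y, z in units of 20 cm (1.0 is 20 cm), a list of three; "rot": the turn, a rotation vector about the tool's x, y, z in units of 180 degrees (1.0 is 180 degrees), a list of three. A call has exactly 8 rows; each row is the pose to reach, as a shift and turn from the pose commanded when the call began, along the tool's axes at that moment, turning the shorter way round; what a row does not reach only later rows make up. A row lasts 1/10 s, in which the tool goes at most 50 mm and 8.59 degrees, less where a joint would pass 70% of its speed; a pose out of reach is approached as far as the arm can. A call with a number of a shift or a turn outside -1 to 1 is refused whole. A call with a gripper value outside its range is refused whole. "jaw" is the closure, from 0 (fully open) to 1 (shut), set as the call begins (left out, the last holds). The fingers move at their own pace and stop on an object; the grip force is fixed at half the most. Time passes only in rows, so rows that repeat a pose let the fingers close, or fill a call up. It gives the time, the measured TCP pose, the force, the opening and the grip force at its end, in the units of the state.
- env.sense(): the state, without advancing time (a new reading comes with each control period).
- env.camera(name): name is "side" or "top" or "wrist"; returns (picture, depth): 400x640x3 uint8, red, green, blue; 400x640 float32, m along the optical axis (not along the pixel's ray), 0 where there is no reading.
- env.camera_model(name): a dict with "fx", "fy", "cx", "cy" (pixels), "R" (3x3) and "t" (3): a world point X has camera coordinates R X + t; the wrist camera has in their place "hand_eye" (4x4, takes a point from camera to tool coordinates, whose origin is the TCP and whose axes are the flange's). Camera axes: x right, y down, z forward; pixel columns grow to the right and rows downward; lengths in m; the calibration is good to about 2 mm. A picture is of the moment at which its call begins: read the wrist's pose just before it. camera_model takes no time and is no camera call.
- env.sign_off(): hands the job in; it is judged then, once.
The state is a dict: "time_s": time; "qpos": joint angles; "qvel": joint speeds; "effort": joint torques, N m; "tool_pos": TCP position; "eef_rot": TCP orientation; "force": force on the tool from outside, world axes, zero at the start; "moment": the same for the moment, N m; "grip_width": finger opening in m; "grip_force": force on a finger pad.
Only numpy, scipy, OpenCV 4.12 (cv2) and the standard library are available. Lean on these libraries where they do the work, as an engineer would, in place of code of your own. Each camera call takes 0.05 s, during which the arm holds its last target. There are 200 camera calls.

## Task

Close the capacitor's case before loading the tuning jig: fold the short flap down flat first, then the long flap flat over it. Only then push the jig's upright sprung arm back along its rail until it is well past the pawl's click, and finish while still holding it there with the fingers, so that they and not the pawl carry the spring. Leave the coil machine, the wrench and the palette where they are.

Things in the scene. Friction and masses are not known exactly. Their poses are not given: they have to be found in the camera images.
- case: fixed grey plastic open-topped case, 110 (its x) x 120 (its y) x 60 mm high, a blue capacitor lying inside; origin under its centre on the table, z up. Two white flaps stand open on its 110 mm sides: the short one hinged on the +y rim (axis along the case's x at y = +60, z = 60 mm), the long one on the -y rim (y = -60, z = 64.5). Yaw within 0.35 rad; on the robot's left or right
- short_flap (a joint): short flap: 108 mm wide (case x), 50 mm from hinge to free edge, 3 mm thick, 25 g. 0 = closed flat over the case, pi/2 = upright; starts leaning outwards at 1.75 to 2.2, stop at 2.3. A stiff hinge (about 0.035 N m) keeps it where it is left; closed, its upper face is 63 mm above the table
- long_flap (a joint): long flap: 108 mm wide, 80 mm from hinge to free edge, 3 mm thick, 40 g. 0 = closed flat, its last 10 mm lapping over the short flap; starts leaning outwards at 1.75 to 2.2, stop at 2.3. Same stiff hinge; closed, its upper face is 67.5 mm above the table. Closed first, it blocks the short flap
- short_flap_edge (a point): middle of the short flap's free edge (moves with the flap)
- long_flap_edge (a point): middle of the long flap's free edge (moves with the flap)
- jig: fixed tuning jig, across from the case: steel base plate 240 x 80 x 8 mm, x = -90 to 150 mm in its frame, origin on the table, z up. A rail along x (end block 28 mm high at its -x end) carries a brass block with an upright arm. Beyond it a spring tube (x = 78 to 143, 50 mm high); pawl pin at x = 43, y = 27 (knob 81 mm high). Push towards its +x: away from the robot, yaw within 0.4 rad
- tensioner (a joint): travel of brass block and arm along the jig's +x, m. 0 = at rest, end stop at 0.050. The spring pushes back with 3 N at rest, 9 N at the end stop; the pawl's tooth adds up to about 3 N from 0.010 to 0.028. The pawl clicks in at 0.030: let go after that, the block springs back only to 0.030 and rests on the pawl. Held beyond 0.033 it is clear of the pawl
- push_face (a point): middle of the arm's flat near (-x) face, the one to push, 75 mm above the table. The arm is an upright steel plate 44 mm wide (jig y), 8 mm thick, from 21 to 96 mm above the table on the block's -x end; nothing higher than 28 mm stands in front of it. The point is at x = -40, y = 0 mm in the jig's frame at rest and moves with the arm
- coil_machine: bystander: loose matte black coil machine, 85 x 32 x 60 mm, origin under its centre, beyond the middle of the cart
- wrench: bystander: loose chrome wrench, 120 mm long, lying roughly along x between case and jig, origin under its middle
- palette: bystander: loose white ceramic palette dish, 84 mm across and 16 mm high, origin under its centre, near the robot
Not all that is in view belongs to the job. Of the things like the case, leave any that is pink or yellow; of the rest the larger one is meant.

How it is judged:
By the outcome, as a careful person would: the job done as asked, in the order asked, and still so for the second after the job is handed in, while the arm keeps its last pose, push and grip.
It also fails if it takes over 48 s, if anything falls off the work surface, if the arm or the gripper's body presses on something with over 40 N, if the wrist force passes 120 N, or if a joint passes its speed limit or range.

## Working session

There is one attempt and no reset: what is moved stays moved. The work goes in short steps, Python scripts to look and compute and a tool call to move; the robot and the scene stay as the last step left them, time stands still between calls to the robot, and variables do not carry over. Pictures are saved under pics/ and viewed, at most 10 in all, crops included, and the job is handed in when it is done.

Besides the shell and the picture viewer there is one more tool, called after "Emit:" by a JSON object that holds its "name" and its "arguments", one argument or row to a line. play_rows: Moves the arm, as the interface text tells. Its arguments: {"type":"object","properties":{"travel":{"type":"array","items":{"type":"array","items":{"type":"number","minimum":-1,"maximum":1}}},"rot":{"type":"array","items":{"type":"array","items":{"type":"number","minimum":-1,"maximum":1}}},"jaw":{"type":"number"}},"required":["travel","rot"]}

```bash
mkdir -p pics; ls; python3 - <<'E'
from plant import env
import cv2, numpy as np
for n in("top","side"):
    p,d=env.camera(n); cv2.imwrite(f"pics/{n}0.png",p[:,:,::-1]); np.savez(f"{n}0.npz",p=p,d=d)
    m=env.camera_model(n); print(n,{k:np.round(v,3).tolist() for k,v in m.items()}, (d>0).mean())
print(env.sense())
E
```

```text
pics
top {'fx': 442.891, 'fy': 442.891, 'cx': 314.561, 'cy': 187.126, 'R': [[0.018, -1.0, -0.01], [-0.996, -0.017, -0.084], [0.084, 0.012, -0.996]], 't': [0.037, 0.541, 0.983]} 0.995921875
side {'fx': 413.532, 'fy': 413.532, 'cx': 314.219, 'cy': 203.883, 'R': [[0.993, -0.115, 0.002], [-0.053, -0.474, -0.879], [0.102, 0.873, -0.477]], 't': [-0.554, 0.123, 0.907]} 0.99600390625
{'time_s': 0.1, 'qpos': array([ 9.35626646e-01,  3.13385610e-01,  1.49832931e+00,  2.57799200e-05,
        1.33100465e+00, -2.23424308e-01]), 'qvel': array([ 1.98597864e-04, -2.78428288e-03, -2.97833880e-03,  5.04912124e-04,
        5.31393462e-05,  1.95502162e-03]), 'effort': array([ 4.02032136e-03, -4.02812541e+01, -2.52640414e+01,  6.96140947e-02,
        3.42169753e-02,  2.70116836e-06]), 'tool_pos': array([0.2099994 , 0.48094194, 0.23823459]), 'eef_rot': array([[-9.16421154e-01,  4.00214685e-01, -6.88772776e-04],
       [ 4.00215184e-01,  9.16420760e-01, -8.92275833e-04],
       [ 2.74103780e-04, -1.09335777e-03, -9.99999365e-01]]), 'force': array([ 0.80839166, -0.93674372, -0.06029143]), 'moment': array([ 0.04637958, -0.00311837,  0.01431011]), 'grip_force': 0.0, 'grip_width': 0.08782645777991281}
```

View pics/top0.png

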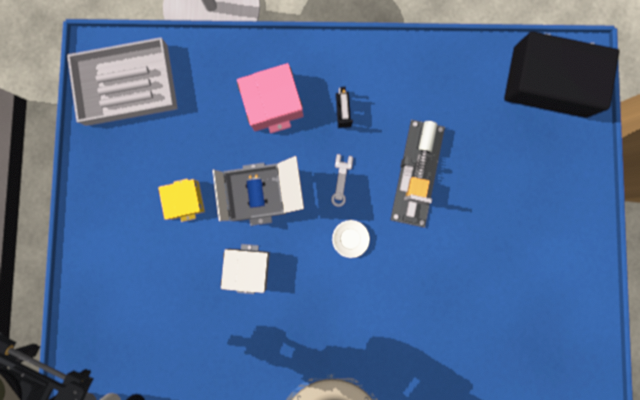

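View pics/side0.png

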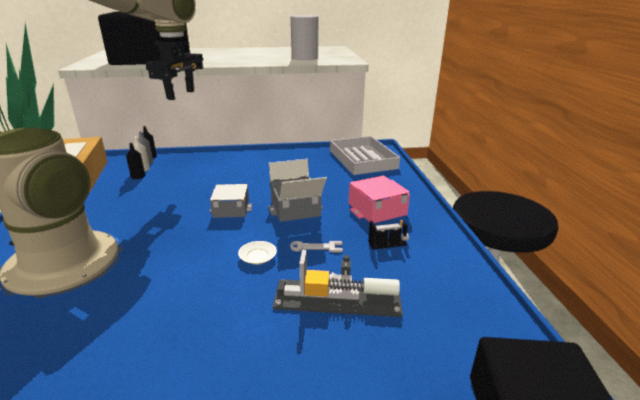

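Top view: the open grey case is at (257,190). The look-alikes are yellow (180,200), pink (270,97) and a small closed white case (245,270). Pink and yellow are excluded, and the open grey one is larger than the white one, so it is the target. Its right flap (290,185) should be the long one, and the left flap (217,195) the short one. The jig is at (415,180), its near arm plate at about (418,200), and the wrench is at (343,180). I'll check this in a close crop and measure.

```bash
cat > h.py <<'E'
import numpy as np, cv2
from plant import env
def cloud(p,d,m,T=None):
    v,u=np.mgrid[0:d.shape[0],0:d.shape[1]]
    c=np.stack([(u-m["cx"])/m["fx"]*d,(v-m["cy"])/m["fy"]*d,d],-1)
    if T is None: return (c-np.array(m["t"]))@np.array(m["R"])
    return c@T[:3,:3].T+T[:3,3]
def load(n):
    z=np.load(n+"0.npz"); return z["p"],z["d"],cloud(z["p"],z["d"],env.camera_model(n))
E
python3 - <<'E'
from h import *
for n in("top","side"):
    p,d,X=load(n)
    tab=(p[...,2]>120)&(p[...,0]<60)&(d>0)&(abs(X[...,2])<.03)
    print(n,"table z",np.median(X[tab][:,2]).round(4))
    b={"case":(.0,.0)}
    # case: non-blue high points
    if n=="top": reg=dict(case=(205,310,150,230),jig=(385,450,115,230))
    else: reg=dict(case=(262,332,155,222),jig=(270,405,245,318))
    for k,(u0,u1,v0,v1) in reg.items():
        Q=X[v0:v1,u0:u1].reshape(-1,3); 
        for lo,hi in((.02,.03),(.045,.053),(.055,.07),(.07,.09),(.09,.105),(.105,.16)):
            q=Q[(Q[:,2]>lo)&(Q[:,2]<hi)]
            if len(q)>5:
                r=cv2.minAreaRect(q[:,:2].astype(np.float32)*1000)
                print(k,lo,hi,len(q),"rect",np.round(r[0]),np.round(r[1]),round(r[2]),"mean",q.mean(0).round(3))
p,_,_=load("top");s,_,_=load("side")
a=cv2.resize(p[145:235,205:315],(400,327),interpolation=2);b=cv2.resize(p[115:235,380:460],(218,327),interpolation=2)
c=cv2.resize(s[150:230,260:340],(300,270)[:2],interpolation=2);e=cv2.resize(s[240:320,265:410],(480,270),interpolation=2)
im=np.zeros((597,790,3),np.uint8);im[:327,:400]=a;im[:327,400:618]=b;im[327:,:300]=c;im[327:,300:780]=e
cv2.imwrite("pics/crop1.png",im[:,:,::-1])
E
```

```text
top table z -0.0
case 0.02 0.03 111 rect [521. 185.] [107. 110.] 9 mean [0.532 0.201 0.026]
case 0.045 0.053 135 rect [522. 179.] [107. 116.] 9 mean [0.529 0.197 0.047]
case 0.055 0.07 560 rect [524. 179.] [110. 129.] 9 mean [0.525 0.185 0.062]
case 0.07 0.09 443 rect [525. 175.] [107. 145.] 9 mean [0.525 0.164 0.08 ]
case 0.09 0.105 371 rect [526. 172.] [107. 156.] 9 mean [0.527 0.159 0.098]
case 0.105 0.16 552 rect [527. 164.] [108. 177.] 9 mean [0.535 0.113 0.118]
jig 0.02 0.03 296 rect [ 574. -175.] [ 56. 220.] 85 mean [ 0.541 -0.17   0.026]
jig 0.045 0.053 614 rect [ 601. -180.] [ 61. 183.] 83 mean [ 0.593 -0.192  0.049]
jig 0.055 0.07 86 rect [ 554. -163.] [109.  36.] 16 mean [ 0.581 -0.161  0.06 ]
jig 0.07 0.09 53 rect [ 550. -165.] [100.  37.] 14 mean [ 0.555 -0.168  0.079]
jig 0.09 0.105 88 rect [ 514. -177.] [44.  8.] 79 mean [ 0.514 -0.176  0.095]
side table z 0.0009
case 0.02 0.03 187 rect [521. 212.] [110. 193.] 10 mean [0.525 0.137 0.025]
case 0.045 0.053 156 rect [525. 179.] [110. 130.] 11 mean [0.522 0.142 0.049]
case 0.055 0.07 439 rect [527. 180.] [110. 134.] 9 mean [0.521 0.183 0.062]
case 0.07 0.09 486 rect [528. 176.] [109. 152.] 9 mean [0.525 0.188 0.08 ]
case 0.09 0.105 370 rect [528. 172.] [106. 165.] 9 mean [0.525 0.182 0.098]
case 0.105 0.16 411 rect [530. 163.] [108. 182.] 9 mean [0.537 0.113 0.117]
jig 0.02 0.03 584 rect [ 581. -181.] [ 59. 226.] 81 mean [ 0.567 -0.194  0.024]
jig 0.045 0.053 733 rect [ 602. -190.] [ 46. 183.] 83 mean [ 0.591 -0.197  0.05 ]
jig 0.055 0.07 123 rect [ 557. -170.] [111.  36.] 16 mean [ 0.57  -0.175  0.061]
jig 0.07 0.09 102 rect [ 552. -169.] [101.  36.] 18 mean [ 0.546 -0.182  0.08 ]
jig 0.09 0.105 81 rect [ 516. -178.] [46.  8.] 79 mean [ 0.516 -0.181  0.096]
```

View pics/crop1.png

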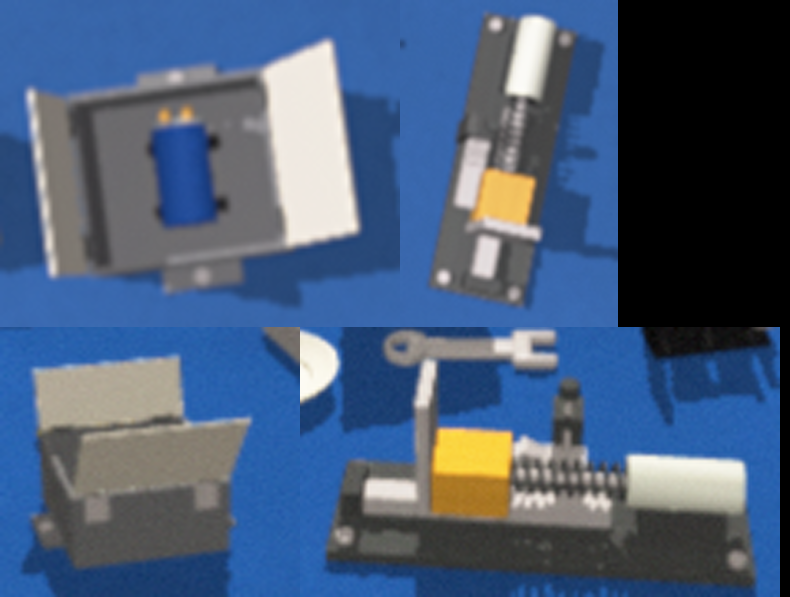

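The crop confirms the choice: the open grey case has the shorter flap on the left (35,180) and the longer on the right (310,150), both leaning outwards. The jig's arm plate is at (505,228), in front of the brass block. Next I'll fit the flap planes, the case frame and the push face.

```bash
python3 - <<'E'
from h import *
C={};J={}
P=[]
for n,rc,rj in(("top",(205,310,150,230),(385,450,115,230)),("side",(262,332,155,222),(270,405,245,318))):
    p,d,X=load(n)
    g=lambda r:X[r[2]:r[3],r[0]:r[1]].reshape(-1,3)
    c=g(rc);j=g(rj)
    q=c[(c[:,2]>.105)&(c[:,2]<.16)]
    r=cv2.minAreaRect((q[:,:2]*1000).astype(np.float32));print(n,"yaw case",r[2])
    a=np.radians(r[2] if r[2]<45 else r[2]-90);R=np.array([[np.cos(a),-np.sin(a)],[np.sin(a),np.cos(a)]])
    c0=np.array([.525,.180]); L=(c[:,:2]-c0)@R
    for nm,s in(("short",1),("long",-1)):
        k=(c[:,2]>.075)&(L[:,1]*s>.035)
        Lx,y,z=L[k,0],L[k,1],c[k,2]
        A=np.polyfit(z,y,1);res=y-np.polyval(A,z);ok=abs(res)<.004;A=np.polyfit(z[ok],y[ok],1)
        top=z.max(); print(nm,k.sum(),"lean",np.pi/2+np.arctan(A[0]*s),"y at hinge",np.polyval(A,.06 if s>0 else .0645),"top",np.percentile(z,99),"y top",np.polyval(A,np.percentile(z,99)),"x range",np.percentile(Lx,[1,99]))
    q=j[(j[:,2]>.088)&(j[:,2]<.105)&(np.hypot(j[:,0]-.515,j[:,1]+.178)<.05)]
    r=cv2.minAreaRect((q[:,:2]*1000).astype(np.float32));print("arm",r,"z",q[:,2].max())
    # jig white tube axis/ baseplate
    q=j[(j[:,2]>.006)&(j[:,2]<.011)]
    print("plate",cv2.minAreaRect((q[:,:2]*1000).astype(np.float32)),len(q))
    # others heights
p,d,X=load("top")
for nm,(u0,u1,v0,v1) in dict(wrench=(328,358,150,210),palette=(328,374,216,260),coil=(332,358,82,130),white=(218,272,240,295),yellow=(155,208,175,225),pink=(235,305,62,135)).items():
    Q=X[v0:v1,u0:u1].reshape(-1,3);Q=Q[Q[:,2]>.005];print(nm,Q.min(0).round(3),Q.max(0).round(3))
E
```

```text
top yaw case 9.275540351867676
short 374 lean 1.7760166864425864 y at hinge 0.06054840896239788 top 0.11046524640621846 y top 0.07105278601789959 x range [-0.05322291  0.05167482]
long 906 lean 2.0894533320129347 y at hinge -0.062324780227261616 top 1.025428327201269 y top -0.6108033879497411 x range [-0.09172114  0.05124204]
arm ((513.808349609375, -176.6403350830078), (44.13819885253906, 8.009581565856934), 79.12882995605469) z 0.09924479146890375
plate ((577.6114501953125, -194.70559692382812), (95.63054656982422, 241.25335693359375), 80.41361999511719) 1512
side yaw case 9.024042129516602
short 494 lean 1.7608517041595468 y at hinge 0.060382676359744716 top 0.10962498392330562 y top 0.06992939498153514 x range [-0.05096968  0.05432277]
long 667 lean 2.2866702619246944 y at hinge -0.053549674819893055 top 0.5420314954398749 y top -0.4689037753716972 x range [-0.21261543  0.0543035 ]
arm ((516.3130493164062, -178.02273559570312), (45.505775451660156, 7.832028388977051), 78.80827331542969) z 0.09866167327022252
plate ((585.7103271484375, -129.77169799804688), (225.62850952148438, 282.7567138671875), 83.81422424316406) 2016
wrench [ 0.456 -0.039  0.005] [0.617 0.035 1.025]
palette [ 0.384 -0.077  0.005] [0.473 0.035 1.025]
coil [ 0.456 -0.035  0.005] [0.77  0.035 1.025]
white [0.3   0.035 0.005] [0.456 0.247 1.025]
yellow [0.453 0.035 0.005] [0.551 0.397 1.025]
pink [0.456 0.035 0.005] [0.821 0.236 1.025]
```

```bash
cat >> h.py <<'E'
CASE=(np.array([.525,.180]),np.radians(9.15))
JIG=None
def w(frame,x,y,z):
    c,a=frame; return np.array([c[0]+np.cos(a)*x-np.sin(a)*y,c[1]+np.sin(a)*x+np.cos(a)*y,z])
def rows(wps,s=None,cmd=None):
    """wps: (world pos, tool-x yaw deg); tool straight down. Prints travel/rot in units."""
    s=s or env.sense(); R=s["eef_rot"]; t=s["tool_pos"] if cmd is None else np.array(cmd)
    from scipy.spatial.transform import Rotation as Ro
    print("t",round(s["time_s"],2),"tcp",t.round(4),"f",s["force"].round(1),"yaw",np.degrees(np.arctan2(R[1,0],R[0,0])).round(2))
    for p,yaw in wps:
        a=np.radians(yaw);T=np.array([[np.cos(a),np.sin(a),0],[np.sin(a),-np.cos(a),0],[0,0,-1]])
        print(np.round(R.T@(p-t)/.2,3).tolist(),np.round(Ro.from_matrix(R.T@T).as_rotvec()/np.pi,3).tolist())
E
python3 - <<'E'
from h import *
p,d,X=load("top")
for nm,(u0,u1,v0,v1) in dict(wrench=(328,358,150,210),palette=(328,374,216,260),coil=(332,358,82,130),white=(218,272,240,295),yellow=(155,208,175,225),pink=(235,305,62,135)).items():
    Q=X[v0:v1,u0:u1].reshape(-1,3);Q=Q[(Q[:,2]>.005)&(Q[:,2]<.3)];print(nm,np.percentile(Q,1,0).round(3),np.percentile(Q,99,0).round(3))
Y=99.15
rows([(w(CASE,0,.112,.2),Y),(w(CASE,0,.112,.105),Y)])
E
```

```text
wrench [ 0.501 -0.037  0.005] [0.615 0.006 0.011]
palette [ 0.386 -0.075  0.005] [0.463 0.003 0.019]
coil [ 0.681 -0.034  0.005] [0.766 0.    0.062]
white [0.31  0.149 0.006] [0.397 0.244 0.056]
yellow [0.464 0.303 0.007] [0.547 0.392 0.049]
pink [0.674 0.082 0.006] [0.803 0.219 0.071]
t 0.1 tcp [0.21   0.4809 0.2382] f [ 0.8 -0.9 -0.1] yaw 156.41
[-1.743, -0.277, 0.191] [-0.0, 0.0, 0.318]
[-1.743, -0.277, 0.666] [-0.0, 0.0, 0.318]
```

Emit:
{"name": "play_rows", "arguments": {
  "travel": [
    [-0.98,-0.16,0.1],
    [-0.98,-0.16,0.1],
    [-0.98,-0.16,0.1],
    [-0.98,-0.16,0.1],
    [-0.98,-0.16,0.1],
    [-0.98,-0.16,0.1],
    [-0.98,-0.16,0.1],
    [-0.98,-0.16,0.1]
  ],
  "rot": [
    [0,0,0.318],
    [0,0,0.318],
    [0,0,0.318],
    [0,0,0.318],
    [0,0,0.318],
    [0,0,0.318],
    [0,0,0.318],
    [0,0,0.318]
  ],
  "jaw": 1
}}

```text
time_s: 0.9
tool_pos: [0.3769, 0.3732, 0.2184]
eef_rot: [[-0.158, 0.987, -0.001], [0.987, 0.158, -0.0], [-0.0, -0.001, -1.0]]
force: [-0.5, -0.0, -1.4]
grip_width: 0.0264
grip_force: 0.0
```

```bash
python3 - <<'E'
from h import *
Y=99.15
print(env.sense()["grip_width"])
rows([(w(CASE,0,.112,.2),Y),(w(CASE,0,.112,.105),Y),(w(CASE,0,.112,.095),Y)])
E
```

```text
0.02637485583856888
t 0.9 tcp [0.3769 0.3732 0.2184] f [-0.5 -0.  -1.4] yaw 99.11
[-0.511, 0.578, 0.092] [-0.0, 0.0, -0.0]
[-0.511, 0.578, 0.567] [-0.0, 0.0, -0.0]
[-0.511, 0.578, 0.617] [-0.0, 0.0, -0.0]
```

Emit:
{"name": "play_rows", "arguments": {
  "travel": [
    [-0.17,0.19,0.05],
    [-0.34,0.385,0.09],
    [-0.511,0.578,0.12],
    [-0.511,0.578,0.3],
    [-0.511,0.578,0.45],
    [-0.511,0.578,0.617],
    [-0.511,0.578,0.617],
    [-0.511,0.578,0.617]
  ],
  "rot": [
    [0,0,0],
    [0,0,0],
    [0,0,0],
    [0,0,0],
    [0,0,0],
    [0,0,0],
    [0,0,0],
    [0,0,0]
  ]
}}

```text
time_s: 1.7
tool_pos: [0.5075, 0.2911, 0.0961]
eef_rot: [[-0.161, 0.987, 0.0], [0.987, 0.161, 0.0], [0.0, 0.0, -1.0]]
force: [0.1, 0.5, 0.5]
grip_width: 0.0001
grip_force: 0.0
```

```bash
python3 - <<'E'
from h import *
Y=99.15
print(env.sense()["grip_width"])
r=.035;W=[.098,.084,.075]
L=[(y,.095) for y in W]
for th in np.radians([75,60,45,30,15,0]):
    L.append((.060-r*np.cos(th)+.009, .0632+r*np.sin(th)))
rows([(w(CASE,0,y,z),Y) for y,z in L])
p,d=env.camera("side");cv2.imwrite("pics/s1.png",cv2.resize(p[100:260,220:380,::-1],(560,560),interpolation=2))
E
```

```text
7.447018098174775e-05
t 1.7 tcp [0.5075 0.2911 0.0961] f [0.1 0.5 0.5] yaw 99.27
[-0.072, -0.002, 0.005] [0.0, -0.0, 0.001]
[-0.142, -0.002, 0.005] [0.0, -0.0, 0.001]
[-0.187, -0.002, 0.005] [0.0, -0.0, 0.001]
[-0.262, -0.003, -0.005] [0.0, -0.0, 0.001]
[-0.305, -0.003, 0.013] [0.0, -0.0, 0.001]
[-0.341, -0.003, 0.041] [0.0, -0.0, 0.001]
[-0.369, -0.003, 0.077] [0.0, -0.0, 0.001]
[-0.386, -0.003, 0.119] [0.0, -0.0, 0.001]
[-0.392, -0.003, 0.164] [0.0, -0.0, 0.001]
```

View pics/s1.png

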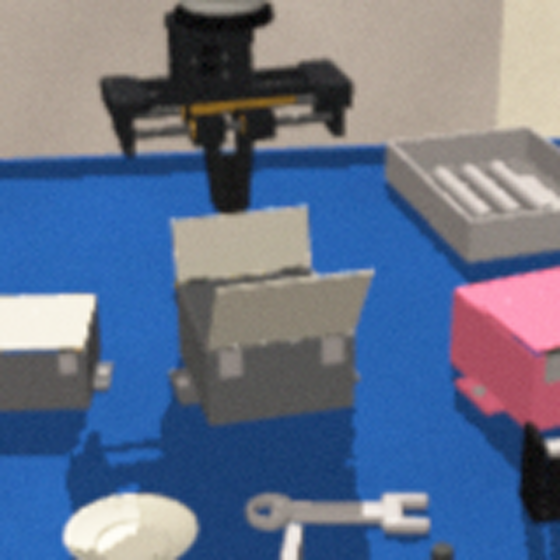

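The fingers are closed behind the short flap (230,190 in the crop) and centred on it. Now I'll sweep it over.

Emit:
{"name": "play_rows", "arguments": {
  "travel": [
    [-0.072,0,0.005],
    [-0.11,0,0.005],
    [-0.142,0,0.005],
    [-0.187,0,0.005],
    [-0.225,0,0.0],
    [-0.262,0,-0.005],
    [-0.285,0,0.003],
    [-0.305,0,0.013]
  ],
  "rot": [
    [0,0,0],
    [0,0,0],
    [0,0,0],
    [0,0,0],
    [0,0,0],
    [0,0,0],
    [0,0,0],
    [0,0,0]
  ]
}}

```text
time_s: 2.55
tool_pos: [0.5172, 0.2302, 0.0927]
eef_rot: [[-0.159, 0.987, 0.0], [0.987, 0.159, 0.0], [-0.0, 0.0, -1.0]]
force: [0.4, 0.9, 0.6]
grip_width: 0.0004
grip_force: 0.5
```

```bash
python3 - <<'E'
from h import *
Y=99.15
r=.035
L=[]
for th in np.radians([52,45,30,15,0]):
    L.append((.060-r*np.cos(th)+.009, .063+r*np.sin(th)))
rows([(w(CASE,0,y,z),Y) for y,z in L])
E
```

```text
t 2.55 tcp [0.5172 0.2302 0.0927] f [0.4 0.9 0.6] yaw 99.16
[-0.017, -0.002, 0.011] [0.0, 0.0, 0.0]
[-0.033, -0.002, 0.025] [0.0, 0.0, 0.0]
[-0.061, -0.002, 0.061] [0.0, 0.0, 0.0]
[-0.078, -0.002, 0.103] [0.0, 0.0, 0.0]
[-0.084, -0.002, 0.149] [0.0, 0.0, 0.0]
```

Emit:
{"name": "play_rows", "arguments": {
  "travel": [
    [-0.017,0,0.011],
    [-0.033,0,0.025],
    [-0.05,0,0.044],
    [-0.061,0,0.061],
    [-0.078,0,0.103],
    [-0.083,0,0.135],
    [-0.084,0,0.149],
    [-0.084,0,0.149]
  ],
  "rot": [
    [0,0,0],
    [0,0,0],
    [0,0,0],
    [0,0,0],
    [0,0,0],
    [0,0,0],
    [0,0,0],
    [0,0,0]
  ]
}}

```text
time_s: 3.35
tool_pos: [0.5196, 0.2138, 0.0633]
eef_rot: [[-0.159, 0.987, -0.001], [0.987, 0.159, -0.001], [-0.001, -0.001, -1.0]]
force: [-3.5, -3.3, 8.7]
grip_width: 0.0005
grip_force: 4.6
```

```bash
python3 - <<'E'
from h import *
Y=99.15
rows([(w(CASE,0,.034,.0625),Y),(w(CASE,0,.034,.17),Y)])
p,d=env.camera("top");X=cloud(p,d,env.camera_model("top"))
c,a=CASE;L=(X[...,:2]-c)@np.array([[np.cos(a),-np.sin(a)],[np.sin(a),np.cos(a)]])
for xx in(-.045,.045):
  for y0 in(.02,.03,.04,.05):
    k=(abs(L[...,0]-xx)<.008)&(abs(L[...,1]-y0)<.004)&(X[...,2]<.12)&(X[...,2]>.001); print(xx,y0,k.sum(),np.median(X[k][:,2]).round(4))
E
```

```text
t 3.35 tcp [0.5196 0.2138 0.0633] f [-3.5 -3.3  8.7] yaw 99.18
[-0.001, -0.0, 0.004] [-0.0, 0.0, 0.0]
[-0.001, -0.001, -0.534] [-0.0, 0.0, 0.0]
-0.045 0.02 0 nan
-0.045 0.03 0 nan
-0.045 0.04 0 nan
-0.045 0.05 0 nan
0.045 0.02 0 nan
0.045 0.03 0 nan
0.045 0.04 0 nan
0.045 0.05 0 nan
  return _methods._mean(a, axis=axis, dtype=dtype,
  ret = ret.dtype.type(ret / rcount)
```

Emit:
{"name": "play_rows", "arguments": {
  "travel": [
    [0,0,-0.2],
    [0,0,-0.4],
    [-0.05,0,-0.6],
    [-0.3,0,-0.65],
    [-0.55,0,-0.65],
    [-0.8,0,-0.65],
    [-0.95,0,-0.65],
    [-0.95,0,-0.65]
  ],
  "rot": [
    [0,0,0],
    [0,0,0],
    [0,0,0],
    [0,0,0],
    [0,0,0],
    [0,0,0],
    [0,0,0],
    [0,0,0]
  ]
}}

```text
time_s: 4.2
tool_pos: [0.5504, 0.0232, 0.1923]
eef_rot: [[-0.155, 0.988, -0.001], [0.988, 0.155, -0.0], [-0.0, -0.001, -1.0]]
force: [-0.3, 0.7, -0.3]
grip_width: 0.0005
grip_force: 0.0
```

```bash
python3 - <<'E'
from h import *
Y=99.15
rows([(w(CASE,0,y,z),Y) for y,z in((-.155,.18),(-.155,.108),(-.12,.108),(-.10,.108),(-.085,.108),(-.069,.108))])
for n in("top","side"):
    p,d=env.camera(n);X=cloud(p,d,env.camera_model(n))
    c,a=CASE;L=(X[...,:2]-c)@np.array([[np.cos(a),-np.sin(a)],[np.sin(a),np.cos(a)]])
    for xx in(-.04,0,.04):
      for y0 in(.02,.04,.055):
        k=(abs(L[...,0]-xx)<.008)&(abs(L[...,1]-y0)<.004)&(X[...,2]<.12)&(X[...,2]>.001)
        if k.sum(): print(n,xx,y0,k.sum(),np.median(X[k][:,2]).round(4))
    k=(abs(L[...,0])<.05)&(L[...,1]<-.062)&(L[...,1]>-.13)&(X[...,2]>.08)&(X[...,2]<.15)
    if k.sum()>50:
        A=np.polyfit(X[k][:,2],L[k][:,1],1);print("long",k.sum(),A,np.percentile(X[k][:,2],99))
    if n=="side": cv2.imwrite("pics/s2.png",cv2.resize(p[80:260,200:380,::-1],(560,560),interpolation=2))
E
```

```text
t 4.2 tcp [0.5504 0.0232 0.1923] f [-0.3  0.7 -0.3] yaw 98.92
[0.019, -0.001, 0.062] [-0.0, 0.0, -0.001]
[0.019, -0.0, 0.422] [-0.0, 0.0, -0.001]
[0.194, -0.001, 0.422] [-0.0, 0.0, -0.001]
[0.294, -0.001, 0.422] [-0.0, 0.0, -0.001]
[0.369, -0.002, 0.422] [-0.0, 0.0, -0.001]
[0.449, -0.002, 0.422] [-0.0, 0.0, -0.001]
top -0.04 0.02 35 0.062
top -0.04 0.04 28 0.0626
top -0.04 0.055 28 0.062
top 0 0.02 25 0.0626
top 0 0.04 27 0.063
top 0 0.055 25 0.0627
top 0.04 0.02 29 0.0619
top 0.04 0.04 24 0.0624
top 0.04 0.055 25 0.0628
long 176 [-0.66847144 -0.01519382] 0.1327416768780883
side -0.04 0.02 8 0.0638
side -0.04 0.04 8 0.0633
side -0.04 0.055 20 0.0356
side 0 0.04 5 0.0635
side 0 0.055 6 0.0643
side 0.04 0.04 5 0.0645
side 0.04 0.055 8 0.0639
long 559 [-0.6365312  -0.02177503] 0.13235159828328785
```

View pics/s2.png

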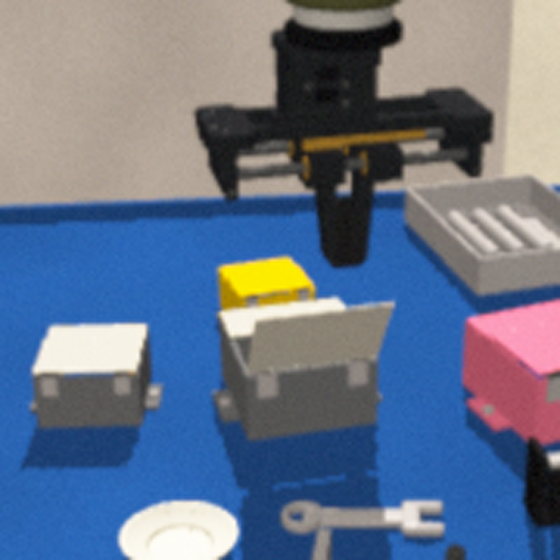

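The short flap lies flat at 62–63 mm, and the fingers are outside the long flap. I'll descend and sweep it.

Emit:
{"name": "play_rows", "arguments": {
  "travel": [
    [0.0,0,0.22],
    [0.01,0,0.422],
    [0.08,0,0.422],
    [0.15,0,0.422],
    [0.22,0,0.422],
    [0.28,0,0.422],
    [0.33,0,0.422],
    [0.37,0,0.422]
  ],
  "rot": [
    [0,0,0],
    [0,0,0],
    [0,0,0],
    [0,0,0],
    [0,0,0],
    [0,0,0],
    [0,0,0],
    [0,0,0]
  ]
}}

```text
time_s: 5.1
tool_pos: [0.5383, 0.1006, 0.1092]
eef_rot: [[-0.16, 0.987, 0.001], [0.987, 0.16, -0.0], [-0.0, 0.001, -1.0]]
force: [0.5, -0.4, -0.1]
grip_width: 0.0008
grip_force: 0.3
```

```bash
python3 - <<'E'
from h import *
Y=99.15
r=.048
L=[(-.075,.110)]
for th in np.radians([85,70,60,50,40,30,20,10,0]):
    L.append((-.060+r*np.cos(th)-.009, .0675+r*np.sin(th)))
rows([(w(CASE,0,y,z),Y) for y,z in L])
E
```

```text
t 5.1 tcp [0.5383 0.1006 0.1092] f [ 0.5 -0.4 -0.1] yaw 99.2
[0.027, -0.002, -0.004] [0.0, 0.0, 0.0]
[0.078, -0.002, -0.03] [0.0, 0.0, 0.0]
[0.139, -0.002, -0.017] [0.0, 0.0, 0.0]
[0.177, -0.002, 0.001] [0.0, 0.0, 0.0]
[0.212, -0.002, 0.025] [0.0, 0.0, 0.0]
[0.241, -0.002, 0.054] [0.0, 0.0, 0.0]
[0.265, -0.002, 0.089] [0.0, 0.0, 0.0]
[0.283, -0.002, 0.126] [0.0, 0.0, 0.0]
[0.294, -0.002, 0.167] [0.0, 0.0, 0.0]
[0.297, -0.002, 0.209] [0.0, 0.0, 0.0]
```

Emit:
{"name": "play_rows", "arguments": {
  "travel": [
    [0.03,0,-0.004],
    [0.055,0,-0.018],
    [0.08,0,-0.028],
    [0.11,0,-0.024],
    [0.14,0,-0.017],
    [0.177,0,0.001],
    [0.212,0,0.025],
    [0.241,0,0.054]
  ],
  "rot": [
    [0,0,0],
    [0,0,0],
    [0,0,0],
    [0,0,0],
    [0,0,0],
    [0,0,0],
    [0,0,0],
    [0,0,0]
  ]
}}

```text
time_s: 5.9
tool_pos: [0.5304, 0.1478, 0.0972]
eef_rot: [[-0.16, 0.987, 0.0], [0.987, 0.16, 0.0], [0.0, 0.0, -1.0]]
force: [0.4, -0.6, 0.7]
grip_width: 0.0005
grip_force: 0.3
```

```bash
python3 - <<'E'
from h import *
Y=99.15
r=.048
L=[]
for th in np.radians([35,30,20,10,0]):
    L.append((-.060+r*np.cos(th)-.009, .0675+r*np.sin(th)))
L.append((-.018,.0675))
rows([(w(CASE,0,y,z),Y) for y,z in L])
E
```

```text
t 5.9 tcp [0.5304 0.1478 0.0972] f [ 0.4 -0.6  0.7] yaw 99.18
[0.015, -0.001, 0.011] [0.0, -0.0, 0.0]
[0.026, -0.001, 0.029] [0.0, -0.0, 0.0]
[0.044, -0.001, 0.067] [0.0, -0.0, 0.0]
[0.054, -0.001, 0.107] [0.0, -0.0, 0.0]
[0.058, -0.001, 0.149] [0.0, -0.0, 0.0]
[0.073, -0.001, 0.149] [0.0, -0.0, 0.0]
```

Emit:
{"name": "play_rows", "arguments": {
  "travel": [
    [0.015,0,0.012],
    [0.027,0,0.03],
    [0.044,0,0.067],
    [0.054,0,0.107],
    [0.058,0,0.135],
    [0.058,0,0.149],
    [0.058,0,0.15],
    [0.058,0,0.15]
  ],
  "rot": [
    [0,0,0],
    [0,0,0],
    [0,0,0],
    [0,0,0],
    [0,0,0],
    [0,0,0],
    [0,0,0],
    [0,0,0]
  ]
}}

```text
time_s: 6.7
tool_pos: [0.5285, 0.1586, 0.0679]
eef_rot: [[-0.159, 0.987, -0.001], [0.987, 0.159, 0.0], [0.0, -0.001, -1.0]]
force: [-2.7, 1.4, 4.0]
grip_width: 0.0003
grip_force: 2.3
```

```bash
cat >> h.py <<'E'
a=np.radians(-11);ux=np.array([np.cos(a),np.sin(a)])
JIG=(np.array([.515,-.1773])+.036*ux,a)   # arm centre is at x=-36 in the jig frame
E
python3 - <<'E'
from h import *
print(JIG[0])
rows([(w(CASE,0,-.021,.2),99.15),(w(JIG,-.095,0,.17),169),(w(JIG,-.095,0,.06),169)])
E
```

```text
[ 0.55033858 -0.18416912]
t 6.7 tcp [0.5285 0.1586 0.0679] f [-2.7  1.4  4. ] yaw 99.16
[0.003, -0.001, -0.661] [-0.0, -0.0, 0.0]
[-1.546, -0.611, -0.511] [-0.0, -0.0, -0.388]
[-1.546, -0.611, 0.039] [-0.0, -0.0, -0.388]
```

Emit:
{"name": "play_rows", "arguments": {
  "travel": [
    [0,0,-0.25],
    [0,0,-0.5],
    [-0.1,-0.04,-0.62],
    [-0.32,-0.12,-0.62],
    [-0.54,-0.21,-0.62],
    [-0.76,-0.3,-0.62],
    [-0.95,-0.375,-0.62],
    [-0.95,-0.375,-0.62]
  ],
  "rot": [
    [0,0,0],
    [0,0,0],
    [0,0,-0.04],
    [0,0,-0.08],
    [0,0,-0.12],
    [0,0,-0.16],
    [0,0,-0.2],
    [0,0,-0.24]
  ]
}}

```text
time_s: 7.5
tool_pos: [0.4842, -0.0449, 0.1917]
eef_rot: [[-0.792, 0.61, -0.0], [0.61, 0.792, -0.001], [-0.001, -0.001, -1.0]]
force: [0.9, 0.4, -0.3]
grip_width: 0.0005
grip_force: 0.0
```

```bash
python3 - <<'E'
from h import *
rows([(w(JIG,-.095,0,.17),169),(w(JIG,-.095,0,.06),169)])
for n in("top","side"):
    p,d=env.camera(n);X=cloud(p,d,env.camera_model(n))
    c,a=CASE;L=(X[...,:2]-c)@np.array([[np.cos(a),-np.sin(a)],[np.sin(a),np.cos(a)]])
    for xx in(-.04,0,.04):
      o=[]
      for y0 in(-.05,-.03,-.01,.01,.017,.03,.05):
        k=(abs(L[...,0]-xx)<.01)&(abs(L[...,1]-y0)<.004)&(X[...,2]<.15)&(X[...,2]>.001)
        o.append((int(k.sum()),np.median(X[k][:,2]).round(4) if k.sum() else None))
      print(n,xx,o)
    k=(abs(L[...,0])<.08)&(abs(L[...,1])<.08);z=X[k][:,2];print("max z",np.percentile(z[z<.15],99.5))
E
```

```text
t 7.5 tcp [ 0.4842 -0.0449  0.1917] f [ 0.9  0.4 -0.3] yaw 142.37
[-0.262, -0.562, 0.109] [-0.0, 0.0, -0.148]
[-0.262, -0.562, 0.659] [-0.0, 0.0, -0.148]
top -0.04 [(35, np.float64(0.0673)), (36, np.float64(0.0669)), (34, np.float64(0.0671)), (36, np.float64(0.0676)), (33, np.float64(0.0678)), (35, np.float64(0.0628)), (32, np.float64(0.0624))]
top 0 [(32, np.float64(0.0679)), (34, np.float64(0.0664)), (35, np.float64(0.0677)), (34, np.float64(0.0669)), (32, np.float64(0.0675)), (32, np.float64(0.0624)), (35, np.float64(0.0628))]
top 0.04 [(34, np.float64(0.0673)), (33, np.float64(0.0668)), (36, np.float64(0.0673)), (33, np.float64(0.0679)), (34, np.float64(0.0667)), (34, np.float64(0.0633)), (33, np.float64(0.0628))]
max z 0.07085161151476284
side -0.04 [(13, np.float64(0.0684)), (11, np.float64(0.0688)), (12, np.float64(0.0682)), (10, np.float64(0.0682)), (10, np.float64(0.0677)), (5, np.float64(0.063)), (7, np.float64(0.0635))]
side 0 [(15, np.float64(0.0686)), (8, np.float64(0.0684)), (17, np.float64(0.0668)), (12, np.float64(0.0679)), (10, np.float64(0.0676)), (7, np.float64(0.0644)), (8, np.float64(0.0644))]
side 0.04 [(10, np.float64(0.0686)), (9, np.float64(0.0688)), (14, np.float64(0.0683)), (11, np.float64(0.0682)), (8, np.float64(0.068)), (8, np.float64(0.064)), (10, np.float64(0.0629))]
max z 0.06992923020581604
```

Both flaps are flat: the long one at 67–68 mm, the short one at 63 mm. Next I'll move to in front of the jig arm.

Emit:
{"name": "play_rows", "arguments": {
  "travel": [
    [-0.09,-0.19,0],
    [-0.18,-0.38,0],
    [-0.262,-0.562,0.0],
    [-0.262,-0.562,0.1],
    [-0.262,-0.562,0.3],
    [-0.262,-0.562,0.5],
    [-0.262,-0.562,0.66],
    [-0.262,-0.562,0.66]
  ],
  "rot": [
    [0,0,-0.04],
    [0,0,-0.08],
    [0,0,-0.12],
    [0,0,-0.148],
    [0,0,-0.148],
    [0,0,-0.148],
    [0,0,-0.148],
    [0,0,-0.148]
  ]
}}

```text
time_s: 8.4
tool_pos: [0.4562, -0.1602, 0.0566]
eef_rot: [[-0.981, 0.193, -0.006], [0.193, 0.981, 0.004], [0.007, 0.003, -1.0]]
force: [-0.5, -0.1, 1.1]
grip_width: 0.0006
grip_force: 0.0
```

```bash
python3 - <<'E'
from h import *
rows([(w(JIG,x,0,.06),169) for x in(-.07,-.056,-.049,-.044,-.006)])
p,d=env.camera("side");X=cloud(p,d,env.camera_model("side"))
q=X[230:320,265:410].reshape(-1,3)
cv2.imwrite("pics/s3.png",cv2.resize(p[190:330,240:420,::-1],(720,560),interpolation=2))
E
```

```text
t 8.4 tcp [ 0.4562 -0.1602  0.0566] f [-0.5 -0.1  1.1] yaw 168.89
[-0.135, -0.028, -0.018] [0.001, -0.002, -0.001]
[-0.205, -0.027, -0.019] [0.001, -0.002, -0.001]
[-0.24, -0.027, -0.019] [0.001, -0.002, -0.001]
[-0.265, -0.027, -0.019] [0.001, -0.002, -0.001]
[-0.455, -0.027, -0.02] [0.001, -0.002, -0.001]
```

View pics/s3.png

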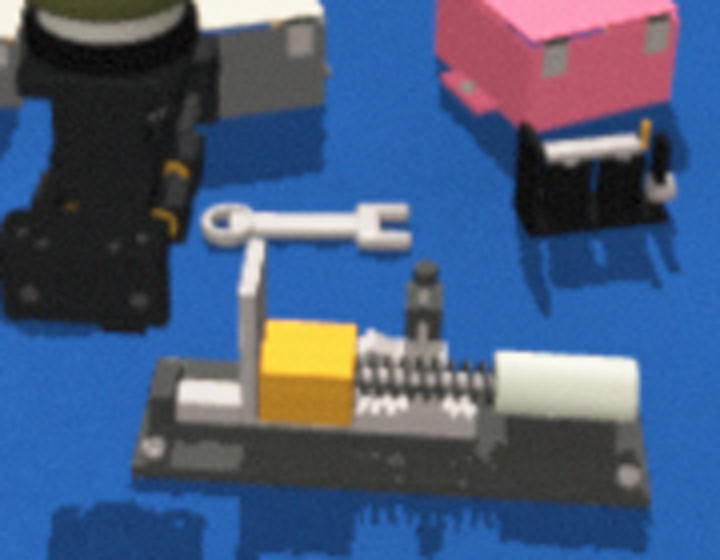

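The fingers hang in front of the upright arm plate (250,330 in the crop), and the path is clear. I'll approach and start the push.

Emit:
{"name": "play_rows", "arguments": {
  "travel": [
    [-0.05,-0.027,-0.018],
    [-0.1,-0.027,-0.018],
    [-0.15,-0.027,-0.018],
    [-0.19,-0.027,-0.018],
    [-0.22,-0.027,-0.018],
    [-0.24,-0.027,-0.018],
    [-0.265,-0.027,-0.018],
    [-0.265,-0.027,-0.018]
  ],
  "rot": [
    [0,0,0],
    [0,0,0],
    [0,0,0],
    [0,0,0],
    [0,0,0],
    [0,0,0],
    [0,0,0],
    [0,0,0]
  ]
}}

```text
time_s: 9.25
tool_pos: [0.5089, -0.1772, 0.0632]
eef_rot: [[-0.982, 0.191, -0.001], [0.191, 0.982, 0.0], [0.001, 0.0, -1.0]]
force: [-3.7, 1.5, 2.6]
grip_width: 0.0004
grip_force: 1.9
```

```bash
python3 - <<'E'
from h import *
rows([(w(JIG,x,0,.06),169) for x in(-.03,-.015,-.008,-.006)])
c,a=JIG;s=env.sense();print("jig xy",(s["tool_pos"][:2]-c)@np.array([[np.cos(a),-np.sin(a)],[np.sin(a),np.cos(a)]]),s["moment"].round(2))
E
```

```text
t 9.25 tcp [ 0.5089 -0.1772  0.0632] f [-3.7  1.5  2.6] yaw 169.01
[-0.06, 0.005, 0.016] [0.0, -0.0, 0.0]
[-0.135, 0.005, 0.016] [0.0, -0.0, 0.0]
[-0.17, 0.005, 0.016] [0.0, -0.0, 0.0]
[-0.18, 0.005, 0.016] [0.0, -0.0, 0.0]
jig xy [-0.04204904 -0.00109828] [ 0.18  0.49 -0.1 ]
```

Emit:
{"name": "play_rows", "arguments": {
  "travel": [
    [-0.03,0.003,0.005],
    [-0.06,0.003,0.01],
    [-0.085,0.003,0.01],
    [-0.11,0.003,0.01],
    [-0.135,0.003,0.01],
    [-0.16,0.003,0.01],
    [-0.178,0.003,0.01],
    [-0.178,0.003,0.01]
  ],
  "rot": [
    [0,0,0],
    [0,0,0],
    [0,0,0],
    [0,0,0],
    [0,0,0],
    [0,0,0],
    [0,0,0],
    [0,0,0]
  ]
}}

```text
time_s: 10.05
tool_pos: [0.5431, -0.1836, 0.0611]
eef_rot: [[-0.982, 0.191, -0.002], [0.191, 0.982, 0.001], [0.002, 0.0, -1.0]]
force: [-7.7, 1.1, 4.6]
grip_width: 0.0003
grip_force: 4.0
```

```bash
python3 - <<'E'
from h import *
rows([(w(JIG,x,0,.06),169) for x in(-.008,-.006)])
c,a=JIG;R=np.array([[np.cos(a),-np.sin(a)],[np.sin(a),np.cos(a)]])
print("jig xy",(env.sense()["tool_pos"][:2]-c)@R)
for n,nm in(("side",1),("top",0)):
    # brass block by colour, before and after
    out=[]
    for k in(0,1):
        if k==0: p,d,X=load(n)
        else: p,d=env.camera(n);X=cloud(p,d,env.camera_model(n))
        h=cv2.cvtColor(p,cv2.COLOR_RGB2HSV);m=(h[...,0]>12)&(h[...,0]<26)&(h[...,1]>150)&(h[...,2]>100)&(d>0)
        L=(X[...,:2]-c)@R;m&=(abs(L[...,0])<.12)&(abs(L[...,1])<.05)&(X[...,2]>.03)&(X[...,2]<.1)
        out.append((int(m.sum()),np.percentile(L[m][:,0],[2,50,98]).round(4)))
    print(n,out)
    if n=="side": cv2.imwrite("pics/s4.png",cv2.resize(p[190:330,240:420,::-1],(720,560),interpolation=2))
print(env.sense()["force"])
E
```

```text
t 10.05 tcp [ 0.5431 -0.1836  0.0611] f [-7.7  1.1  4.6] yaw 169.0
[0.004, 0.004, 0.006] [0.0, -0.001, -0.0]
[-0.006, 0.004, 0.006] [0.0, -0.001, -0.0]
jig xy [-0.00718097 -0.00078021]
side [(492, array([-0.0296, -0.009 ,  0.0116])), (487, array([0.0141, 0.0353, 0.0552]))]Traceback (most recent call last):
  File "<stdin>", line 13, in <module>
    return _quantile_unchecked(
        a, q, axis, out, overwrite_input, method, keepdims, weights)
    return _ureduce(a,
                    func=_quantile_ureduce_func,
    ...<5 lines>...
                    overwrite_input=overwrite_input,
                    method=method)
    r = func(a, **kwargs)
    result = _quantile(arr,
                       quantiles=q,
    ...<2 lines>...
                       out=out,
                       weights=wgt)
    slices_having_nans = np.isnan(arr[-1, ...])
                                  ~~~^^^^^^^^^
IndexError: index -1 is out of bounds for axis 0 with size 0
```

View pics/s4.png

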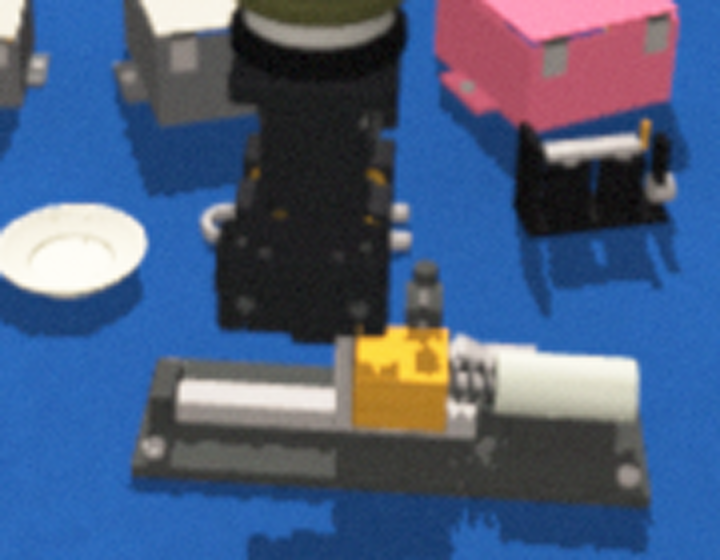

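The brass block has moved about 44 mm (measured from the side view), which is past the click and short of the end stop. The fingers carry about 8 N. I'll let it settle, then check it and hand in.

Emit:
{"name": "play_rows", "arguments": {
  "travel": [
    [0,0,0],
    [0,0,0],
    [0,0,0],
    [0,0,0],
    [0,0,0],
    [0,0,0],
    [0,0,0],
    [0,0,0]
  ],
  "rot": [
    [0,0,0],
    [0,0,0],
    [0,0,0],
    [0,0,0],
    [0,0,0],
    [0,0,0],
    [0,0,0],
    [0,0,0]
  ]
}}

```text
time_s: 10.95
tool_pos: [0.5428, -0.1835, 0.0611]
eef_rot: [[-0.982, 0.191, -0.003], [0.191, 0.982, 0.001], [0.003, 0.0, -1.0]]
force: [-7.6, 1.3, 3.6]
grip_width: 0.0005
grip_force: 4.0
```

```bash
python3 - <<'E'
from h import *
c,a=JIG;R=np.array([[np.cos(a),-np.sin(a)],[np.sin(a),np.cos(a)]]);s=env.sense()
x=(s["tool_pos"][:2]-c)@R;print("jig xy",x,s["force"])
p,d=env.camera("side");X=cloud(p,d,env.camera_model("side"))
h=cv2.cvtColor(p,cv2.COLOR_RGB2HSV);m=(h[...,0]>12)&(h[...,0]<26)&(h[...,1]>150)&(h[...,2]>100)&(d>0)
L=(X[...,:2]-c)@R;m&=(abs(L[...,0])<.12)&(abs(L[...,1])<.05)&(X[...,2]>.03)&(X[...,2]<.1)
t=np.median(L[m][:,0])+.009;print("travel",t)
p,d=env.camera("top");X=cloud(p,d,env.camera_model("top"));c,a=CASE
L=(X[...,:2]-c)@np.array([[np.cos(a),-np.sin(a)],[np.sin(a),np.cos(a)]])
f=[np.median(X[(abs(L[...,0])<.045)&(abs(L[...,1]-y)<.005)&(d>0)&(X[...,2]<.15)][:,2]) for y in(-.03,.01,.04)];print(f)
if .037<t<.049 and -12<s["force"][0]<-5 and abs(f[1]-.0675)<.002: print(env.sign_off())
E
```

```text
jig xy [-0.00750633 -0.00074843] [-7.58081183  1.29592699  3.56289898]
travel 0.04379181117911264
[np.float64(0.06717945327754121), np.float64(0.06704105571721947), np.float64(0.06279378445848303)]
the job is handed in; nothing more can be done
None
```

The job is handed in at about 11 s: the short flap then the long flap are folded flat, and the closed fingers are holding the jig's arm at about 44 mm, past the click, with about 8 N on them; the coil machine, wrench and palette were not touched.

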